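Re-rack the underglaze jars in reverse order

TASK

My partner will glaze from the other side of the bench, so move the four underglaze jars from the pale rack into the dark rack in reverse order: the leftmost jar goes in the rightmost pocket, the next one beside it, and so on. Set each jar down gently, upright in the bottom of its own pocket, without dropping or tipping any, and leave the cup, the test tile and the stamp where they are.

Things in the scene. Friction and masses are not known exactly. Their poses are not given: they have to be found in the camera images.
- full_rack: Pale wooden jar rack, fixed, full at the start: 286 mm long (y), 76 mm wide (x), walls 22 mm high, plus a 28 mm wide, 12 mm high chip ledge on its -x side. Four 64 mm square pockets, centres at x = 0, y = +105, +35, -35, -105 mm, floor 8 mm above the origin, walls 6 mm thick. Origin: centre of the pockets' underside, on the bench; z up, +y to the robot's left within 35 degrees.
- empty_rack: Dark brown wooden jar rack, fixed, empty at the start: 286 mm long (y), 76 mm wide (x), walls 22 mm high. Four 64 mm square pockets, centres at x = 0, y = +105, +35, -35, -105 mm, floor 8 mm above the origin, walls 6 mm thick; no ledge. Origin: centre of the underside, on the bench; z up, +y to the robot's left within 35 degrees.
- blue_jar: Round white plastic jar with blue lid, screwed on, about 0.12 kg, 67 mm high; body 48 mm across, fixed lid 50 mm across from 51 to 67 mm above the origin. It can be gripped round the lid or the upper body. Origin: centre of its underside; z up. At the start it stands in one pocket of the pale rack.
- red_jar: Round white plastic jar with orange-red lid, screwed on, about 0.12 kg, 67 mm high; body 48 mm across, fixed lid 50 mm across from 51 to 67 mm above the origin. It can be gripped round the lid or the upper body. Origin: centre of its underside; z up. At the start it stands in one pocket of the pale rack.
- yellow_jar: Round white plastic jar with yellow lid, screwed on, about 0.12 kg, 67 mm high; body 48 mm across, fixed lid 50 mm across from 51 to 67 mm above the origin. It can be gripped round the lid or the upper body. Origin: centre of its underside; z up. At the start it stands in one pocket of the pale rack.
- green_jar: Round white plastic jar with dark green lid, screwed on, about 0.12 kg, 67 mm high; body 48 mm across, fixed lid 50 mm across from 51 to 67 mm above the origin. It can be gripped round the lid or the upper body. Origin: centre of its underside; z up. At the start it stands in one pocket of the pale rack.
- chip_blue: Fired colour chip glazed blue with a bare clay end, 22 x 46 x 5 mm, fixed flat on the ledge of the pale rack; it shows in front of which pocket the blue jar stood (the pocket's centre lies 52 mm from the chip's origin along +x of the pale rack). Origin: underside of the chip, in line with the pocket; axes as the rack's.
- chip_red: Fired colour chip glazed orange-red with a bare clay end, 22 x 46 x 5 mm, fixed flat on the ledge of the pale rack; it shows in front of which pocket the red jar stood (the pocket's centre lies 52 mm from the chip's origin along +x of the pale rack). Origin: underside of the chip, in line with the pocket; axes as the rack's.
- chip_yellow: Fired colour chip glazed yellow with a bare clay end, 22 x 46 x 5 mm, fixed flat on the ledge of the pale rack; it shows in front of which pocket the yellow jar stood (the pocket's centre lies 52 mm from the chip's origin along +x of the pale rack). Origin: underside of the chip, in line with the pocket; axes as the rack's.
- chip_green: Fired colour chip glazed dark green with a bare clay end, 22 x 46 x 5 mm, fixed flat on the ledge of the pale rack; it shows in front of which pocket the green jar stood (the pocket's centre lies 52 mm from the chip's origin along +x of the pale rack). Origin: underside of the chip, in line with the pocket; axes as the rack's.
- pinch_pot: Bystander: dark brown small clay cup with cream inside, 70 mm across, 65 mm high; leave it alone. Origin: centre of its underside.
- tile: Bystander: small glaze test tile lying flat on the bench, half bare clay and half very dark brown, 37 x 58 x 9 mm; leave it alone. Origin: centre of its underside.
- stamp: Bystander: brown turned wooden clay stamp standing upright, 28 mm across, 54 mm high; leave it alone. Origin: centre of its underside.

How it is judged (in metres and radians):
At the end, for the whole second after the job is handed in: Each jar stands in the dark rack, in the mirror image of the pocket it came from (that behind its colour chip), within 12 mm of the pocket's centre along x and y, base within 4 mm of the pocket floor, tilted under 0.1 rad, at rest and released (((y of chip_blue in the frame of full_rack between 0.085 and 0.125 m and y of blue_jar in the frame of empty_rack between -0.117 and -0.093 m) or (y of chip_blue in the frame of full_rack between 0.015 and 0.055 m and y of blue_jar in the frame of empty_rack between -0.047 and -0.023 m) or (y of chip_blue in the frame of full_rack between -0.055 and -0.015 m and y of blue_jar in the frame of empty_rack between 0.023 and 0.047 m) or (y of chip_blue in the frame of full_rack between -0.125 and -0.085 m and y of blue_jar in the frame of empty_rack between 0.093 and 0.117 m)) and x of blue_jar in the frame of empty_rack between -0.012 and 0.012 m and z of blue_jar in the frame of empty_rack between 0.004 and 0.012 m and angle between each of blue_jar, red_jar, yellow_jar, green_jar's own z axis and vertical below 0.1 rad and linear speed of each of blue_jar, red_jar, yellow_jar, green_jar below 0.02 m/s and angular speed of each of blue_jar, red_jar, yellow_jar, green_jar below 0.2 rad/s and contact force between the fingers and blue_jar below 0.1 N and ((y of chip_red in the frame of full_rack between 0.085 and 0.125 m and y of red_jar in the frame of empty_rack between -0.117 and -0.093 m) or (y of chip_red in the frame of full_rack between 0.015 and 0.055 m and y of red_jar in the frame of empty_rack between -0.047 and -0.023 m) or (y of chip_red in the frame of full_rack between -0.055 and -0.015 m and y of red_jar in the frame of empty_rack between 0.023 and 0.047 m) or (y of chip_red in the frame of full_rack between -0.125 and -0.085 m and y of red_jar in the frame of empty_rack between 0.093 and 0.117 m)) and x of red_jar in the frame of empty_rack between -0.012 and 0.012 m and z of red_jar in the frame of empty_rack between 0.004 and 0.012 m and contact force between the fingers and red_jar below 0.1 N and ((y of chip_yellow in the frame of full_rack between 0.085 and 0.125 m and y of yellow_jar in the frame of empty_rack between -0.117 and -0.093 m) or (y of chip_yellow in the frame of full_rack between 0.015 and 0.055 m and y of yellow_jar in the frame of empty_rack between -0.047 and -0.023 m) or (y of chip_yellow in the frame of full_rack between -0.055 and -0.015 m and y of yellow_jar in the frame of empty_rack between 0.023 and 0.047 m) or (y of chip_yellow in the frame of full_rack between -0.125 and -0.085 m and y of yellow_jar in the frame of empty_rack between 0.093 and 0.117 m)) and x of yellow_jar in the frame of empty_rack between -0.012 and 0.012 m and z of yellow_jar in the frame of empty_rack between 0.004 and 0.012 m and contact force between the fingers and yellow_jar below 0.1 N and ((y of chip_green in the frame of full_rack between 0.085 and 0.125 m and y of green_jar in the frame of empty_rack between -0.117 and -0.093 m) or (y of chip_green in the frame of full_rack between 0.015 and 0.055 m and y of green_jar in the frame of empty_rack between -0.047 and -0.023 m) or (y of chip_green in the frame of full_rack between -0.055 and -0.015 m and y of green_jar in the frame of empty_rack between 0.023 and 0.047 m) or (y of chip_green in the frame of full_rack between -0.125 and -0.085 m and y of green_jar in the frame of empty_rack between 0.093 and 0.117 m)) and x of green_jar in the frame of empty_rack between -0.012 and 0.012 m and z of green_jar in the frame of empty_rack between 0.004 and 0.012 m and contact force between the fingers and green_jar below 0.1 N); the robot touches nothing.
It fails at once if a jar is tipped over (more than about 35 degrees) (angle between any of blue_jar, red_jar, yellow_jar, green_jar's own z axis and vertical above 0.6 rad).
It fails at once if a jar is dropped: it falls free of the fingers at more than 0.7 m/s (about 25 mm of fall) ((linear speed of blue_jar above 0.7 m/s and contact force between the fingers and blue_jar below 0.1 N) or (linear speed of red_jar above 0.7 m/s and contact force between the fingers and red_jar below 0.1 N) or (linear speed of yellow_jar above 0.7 m/s and contact force between the fingers and yellow_jar below 0.1 N) or (linear speed of green_jar above 0.7 m/s and contact force between the fingers and green_jar below 0.1 N)).
It fails at once if the cup, the test tile or the stamp is moved by more than 25 mm (distance of any of pinch_pot, tile, stamp from where it was at the start of the episode above 0.025 m).
It also fails if it takes over 106 s, if anything falls off the work surface, if the arm or the gripper's body presses on something with over 40 N, if the wrist force passes 120 N, or if a joint passes its speed limit or range.

ROBOT

A 6-joint arm with a two-finger parallel gripper is mounted at the origin on the work surface; the furniture and walls round the work are solid. World frame = base frame: x ahead of the robot, y to its left, z up, the work surface at z = 0. Lengths are in m, angles in degrees, forces in N, time in s.
With the tool pointing down it reaches from about 0.3 to 0.75 m from the base axis. Payload 8.5 kg.
Tool frame: the origin (TCP) lies midway between the tips of the shut fingers; the grasp point (between the pads) lies manip.hold_point_z behind it (manip.hold_point_z is the distance from the TCP to the grasp point, in m); z points along the fingers, y is the direction in which the jaws open and shut (so a half turn about z gives the same grasp; the last joint's range is limited). The gripper opens to 85 mm and grips with 20 to 120 N. Pads are 22 mm wide; open, the fingers measure 114 mm over their backs; the gripper's body (76 mm by 85 mm) begins 54 mm behind the grasp point. The pads swing forward as they close: fully open they stand 13 mm farther back than shut.
Start: joints at [64.555, 21.807, 74.336, -0, 83.858, -12.336], TCP at [0.125, 0.536, 0.231] pointing down, gripper open.
Joint ranges: [-178.18, 178.18], [-50.72, 133.34], [12.68, 142.11], [-81.47, 261.47], [9.98, 163.14], [-165.26, 165.26]. Speed limits (degrees/s): [136.94, 136.94, 180, 180, 180, 180].

INTERFACE

Orientations are given as a 3x3 rotation matrix whose columns are the frame's x, y, z axes.
In Python, from rig import manip, imaging, ticket gives the robot as it stands.
- The arm moves only by the tool move_arm, never from a script. Its argument "commands" is a list of rows, each an object with "xyz": the shift along the tool's x, y, z in units of 25 mm (1.0 is 25 mm), a list of three; "angular": the turn, a rotation vector about the tool's x, y, z in units of 5 degrees (1.0 is 5 degrees), a list of three. A call has 1 to 20 rows; each row is the pose to reach, as a shift and turn from the pose measured when the call began, along the tool's axes at that moment; what a row does not reach only later rows make up. A row lasts 1/10 s, in which the tool goes at most 50 mm and 8.59 degrees, less where a joint would pass 70% of its speed; a pose out of reach is approached as far as the arm can. A call with a gripper value outside its range is refused whole. "fingers" is the gripper command: -1 is shut, 1 is fully open, values between are in proportion, set as the call begins (left out, the last holds). The fingers move at their own pace and stop on an object; the grip force is fixed at half the most. Time passes only in rows, so rows that repeat a pose let the fingers close. It gives the time, the measured TCP pose, the force and the opening at its end, in the units of the state.
- manip.get_obs(): the state, without advancing time (a new reading comes with each control period).
- imaging.snapshot(name): name is "scene" or "top" or "wrist"; returns a dict with "image" (400x640x3 uint8, red, green, blue), "fx", "fy", "cx", "cy" (pixels), "rvec" (rotation vector, rad) and "tvec" (3), from world to camera coordinates, as OpenCV has them; the wrist camera has in their place "T_tool_cam" (4x4, takes a point from camera to tool coordinates, whose origin is the TCP and whose axes are the flange's). Camera axes: x right, y down, z forward; pixel columns grow to the right and rows downward; lengths in m; the calibration is good to about 2 mm. A picture is of the moment at which its call begins: read the wrist's pose just before it. There is no depth.
- ticket.finish_job(): hands the job in, once; it reports no verdict.
Trained networks look in a picture, given as the dict that the camera call returned (one of the last four; its "shot" number tells which), for a name from the list of things; names that differ only in an ending like _2 or _b are one class to them, and where a whole thing is asked for, a point or a joint stands for the part that bears it (a point fixed in the world has none). Each returns a list of dicts, best first, with "confidence" (0 to 1); they miss things now and then, are a little off and sometimes report something else, mostly with a low value. They report only what shows in the picture. A call takes as long as a camera call.
- imaging.recognise(thing, picture): "box" ([left, top, right, bottom] in pixels, round what is visible of it).
- imaging.masks_of(thing, picture): "mask" (400x640 bool, what is visible of it) and "box" ([left, top, right, bottom] in pixels, round what is visible of it).
The state is a dict: "clock": time; "joints": joint angles; "dq": joint speeds; "effort": joint torques, N m; "eef_pos": TCP position; "ee_rot": TCP orientation; "contact_force": force on the tool from outside, world axes, zero at the start; "ft_torque": the same for the moment, N m; "width": opening from 0.0 (shut) to 1.0 (fully open).
Only numpy, scipy, OpenCV 4.12 (cv2) and the standard library are available. Lean on these libraries where they do the work, as an engineer would, in place of code of your own. Each camera call takes 0.05 s, during which the arm holds its last target.

## Working session

There is one attempt and no reset: what is moved stays moved. The work goes in short steps, Python scripts to look and compute and a tool call to move; the robot and the scene stay as the last step left them, time stands still between calls to the robot, and variables do not carry over. Pictures are saved under pics/ and viewed, and the job is handed in when it is done.

Besides the shell and the picture viewer there is one more tool, called after ">>>" as name(argument=value, ...), one argument or row to a line, values as JSON. move_arm: Moves the arm, as the interface text tells. Its arguments: {"type":"object","properties":{"commands":{"type":"array"},"fingers":{"type":"number"}},"required":["commands"]}

```bash
ls; mkdir -p pics
cat > h.py <<'E'
import numpy as np, cv2
from rig import manip, imaging, ticket
def save(p,n): cv2.imwrite(f'pics/{n}.png',p['image'][:,:,::-1])
def plane(p,uv,z):
    R=cv2.Rodrigues(np.array(p['rvec'],float))[0]; t=np.array(p['tvec'],float)
    uv=np.atleast_2d(uv).astype(float)
    d=np.c_[(uv[:,0]-p['cx'])/p['fx'],(uv[:,1]-p['cy'])/p['fy'],np.ones(len(uv))]@R
    c=-R.T@t
    return c+d*((z-c[2])/d[:,2])[:,None]
def proj(p,X):
    K=np.array([[p['fx'],0,p['cx']],[0,p['fy'],p['cy']],[0,0,1]],float)
    return cv2.projectPoints(np.atleast_2d(X).astype(float),np.array(p['rvec'],float),np.array(p['tvec'],float),K,None)[0][:,0]
E
python3 - <<'E'
from h import *
print(manip.get_obs(), manip.hold_point_z)
for n in('scene','top'):
    p=imaging.snapshot(n); save(p,n+'0')
    print(n,p['rvec'],p['tvec'],p['fx'])
    for t in ['full_rack','empty_rack','blue_jar','red_jar','yellow_jar','green_jar','chip_blue','chip_red','chip_yellow','chip_green','pinch_pot','tile','stamp']:
        print(t,[(np.round(r['box']),round(r['confidence'],2)) for r in imaging.recognise(t,p)][:3])
E
```

```text
pics
{'clock': 0.0, 'joints': array([ 6.45568283e+01,  2.18427830e+01,  7.43848612e+01, -4.23599331e-04,
        8.38572504e+01, -1.23325759e+01]), 'dq': array([ 0.00622934,  0.00334318,  0.019686  , -0.01229316,  0.08589064,
       -0.00261858]), 'effort': array([ 1.02076989e-03, -4.48457873e+01, -2.31274974e+01, -1.28283295e-04,
        4.70937928e-03, -3.61547634e-06]), 'eef_pos': array([0.12460527, 0.53540447, 0.23069434]), 'ee_rot': array([[-9.73934119e-01,  2.26830191e-01, -6.29918978e-04],
       [ 2.26830854e-01,  9.73933245e-01, -1.34114069e-03],
       [ 3.09287836e-04, -1.44906774e-03, -9.99998902e-01]]), 'contact_force': array([-0.19990149, -0.85165886,  0.55520145]), 'ft_torque': array([-0.0089156 , -0.02362989, -0.00895823]), 'width': 0.9991043903280137} 0.0187
scene [ 2.58366608  0.37097633 -0.08609635] [-0.51403467 -0.07622696  0.94485923] 405.13842110472024
full_rack [(array([317., 215., 378., 362.]), 0.59)]
empty_rack []
blue_jar [(array([338., 243., 367., 278.]), 0.74), (array([270., 304., 286., 328.]), 0.22)]
red_jar [(array([345., 278., 374., 311.]), 0.98)]
yello
[... 765 characters left out ...]
2)]
empty_rack [(array([174., 195., 311., 282.]), 0.72)]
blue_jar [(array([364., 138., 395., 164.]), 0.72)]
red_jar [(array([394., 126., 422., 152.]), 0.57)]
yellow_jar [(array([428., 118., 457., 148.]), 0.83)]
green_jar [(array([335., 142., 358., 171.]), 0.55)]
chip_blue [(array([368., 169., 388., 184.]), 0.47)]
chip_red [(array([400., 163., 420., 174.]), 0.58)]
chip_yellow [(array([430., 153., 450., 169.]), 0.48), (array([362., 135., 391., 164.]), 0.43)]
chip_green [(array([336., 180., 359., 191.]), 0.78)]
pinch_pot [(array([272., 143., 306., 176.]), 0.85)]
tile [(array([243., 168., 260., 196.]), 0.81)]
stamp [(array([431., 196., 450., 210.]), 0.5), (array([363., 136., 395., 164.]), 0.23)]
```

View pics/top0.png

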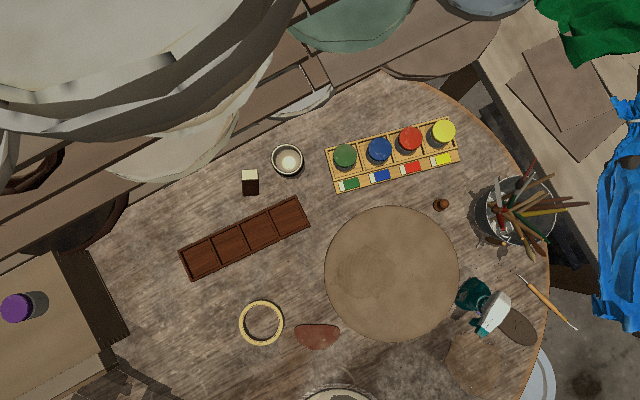

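View pics/scene0.png

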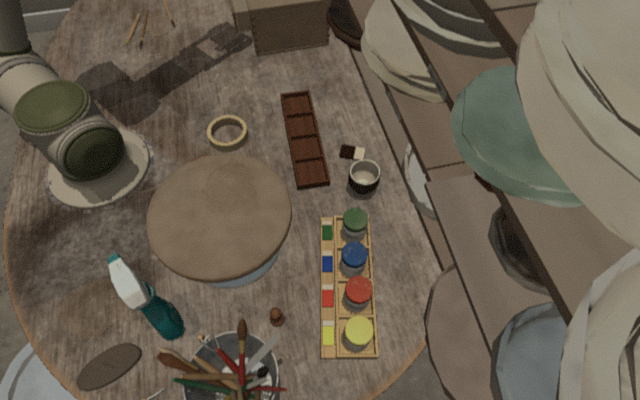

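Left to right, the order is green (345,155), blue (379,150), red (410,138), yellow (444,130), and the chips match. The dark rack runs from (180,250) to (310,215). Next I'll work out the exact poses.

```bash
cat > meas.py <<'E'
from h import *
from scipy.optimize import least_squares
def rectpts(L,xa,xb,z):
    return np.array([[xa,-L/2,z],[xb,-L/2,z],[xb,L/2,z],[xa,L/2,z]])
def fit_rack(p,thing,xa):
    ms=imaging.masks_of(thing,p)
    if not ms: return None
    m=ms[0]['mask'].astype(np.uint8)
    cn=max(cv2.findContours(m,cv2.RETR_EXTERNAL,cv2.CHAIN_APPROX_NONE)[0],key=cv2.contourArea)[:,0].astype(float)
    c=plane(p,np.array([[m.nonzero()[1].mean(),m.nonzero()[0].mean()]]),0.02)[0]
    return m,cn,c,ms[0]['confidence']
if __name__=='__main__':
    for n in('scene','top'):
        p=imaging.snapshot(n)
        R=cv2.Rodrigues(np.array(p['rvec'],float))[0]; print(n,'cam',-R.T@p['tvec'])
        for t in ['full_rack','empty_rack']:
            r=fit_rack(p,t,0)
            if r is None: print(t,None);continue
            m,cn,c,cf=r
            (a,b),(w,h),ang=cv2.minAreaRect(cn.astype(np.float32))
            bx=cv2.boxPoints(((a,b),(w,h),ang)); print(t,round(cf,2),m.sum(),c); print(plane(p,bx,0.022).round(4))
        for t in ['blue_jar','red_jar','yellow_jar','green_jar']:
            ms=imaging.masks_of(t,p)
            if ms:
                v,u=ms[0]['mask'].nonzero(); b=ms[0]['box']
                print(t,round(ms[0]['confidence'],2),len(u),plane(p,[[u.mean(),v.mean()]],0.067 if n=='top' else 0.045).round(4))
        for t in ['chip_blue','chip_red','chip_yellow','chip_green']:
            ms=imaging.masks_of(t,p)
            if ms:
                v,u=ms[0]['mask'].nonzero()
                print(t,round(ms[0]['confidence'],2),len(u),plane(p,[[u.mean(),v.mean()]],0.017).round(4))
        for t in ['pinch_pot','stamp','tile']:
            ms=imaging.masks_of(t,p)
            if ms:
                v,u=ms[0]['mask'].nonzero()
                print(t,round(ms[0]['confidence'],2),len(u),plane(p,[[u.mean(),v.mean()]],0.04).round(4))
        im=cv2.resize(p['image'],None,fx=4,fy=4,interpolation=cv2.INTER_CUBIC)[:,:,::-1]
        if n=='top':
            cv2.imwrite('pics/topcrop_d.png',im[4*185:4*290,4*165:4*325]); cv2.imwrite('pics/topcrop_p.png',im[4*105:4*205,4*315:4*475])
E
python3 meas.py
```

```text
scene cam [ 0.63761411 -0.38408797  0.78020884]
full_rack 0.62 3057 [ 0.62909033 -0.14804439  0.02      ]
[[ 0.5276  0.0062  0.022 ]
 [ 0.6433  0.0436  0.022 ]
 [ 0.7094 -0.2356  0.022 ]
 [ 0.6131 -0.2658  0.022 ]]
empty_rack 0.63 3082 [0.43855247 0.19395898 0.02      ]
[[0.3315 0.3198 0.022 ]
 [0.4078 0.3662 0.022 ]
 [0.5329 0.0899 0.022 ]
 [0.4663 0.053  0.022 ]]
blue_jar 0.67 767 [[ 0.6222 -0.0767  0.045 ]]
red_jar 0.7 796 [[ 0.6468 -0.1404  0.045 ]]
yellow_jar 0.59 818 [[ 0.6638 -0.2097  0.045 ]]
green_jar 0.98 738 [[ 0.6063 -0.0041  0.045 ]]
chip_blue 0.52 273 [[ 0.5732 -0.0844  0.017 ]]
chip_red 0.72 266 [[ 0.5924 -0.1507  0.017 ]]
chip_yellow 0.54 269 [[ 0.6114 -0.218   0.017 ]]
chip_green 0.71 191 [[ 0.5538 -0.0183  0.017 ]]
pinch_pot 0.79 927 [[0.5997 0.1197 0.04  ]]
stamp 0.46 218 [[ 0.5159 -0.2236  0.04  ]]
tile 0.8 330 [[0.5573 0.1769 0.04  ]]
top cam [0.43832826 0.04209036 1.04983687]
full_rack None
empty_rack 0.86 4640 [0.42920722 0.21467842 0.02      ]
[[0.3991 0.3606 0.022 ]
 [0.5297 0.1031 0.022 ]
 [0.4599 0.0677 0.022 ]
 [0.3306 0.324  0.022 ]]
blue_jar 0.55 507 [[ 0.619  -0.0724  0.067 ]]
yellow_jar 0.66 605 [[ 0.659  -0.2031  0.067 ]]
green_jar 0.57 623 [[ 0.6596 -0.2039  0.067 ]]
chip_blue 0.72 606 [[ 0.6693 -0.2152  0.017 ]]
chip_red 0.56 163 [[ 0.5934 -0.149   0.017 ]]
chip_yellow 0.57 206 [[ 0.6114 -0.2149  0.017 ]]
chip_green 0.71 207 [[ 0.553  -0.0141  0.017 ]]
pinch_pot 0.67 863 [[0.6   0.121 0.04 ]]
stamp 0.65 495 [[ 0.6093 -0.003   0.04  ]]
tile 0.85 427 [[0.5497 0.2004 0.04  ]]
```

```bash
cat > ov.py <<'E'
from h import *
D=(0.4298,0.214,27.0); P=(0.633,-0.1025,16.1)
def rack(f,X):
    a=np.radians(f[2]); R=np.array([[np.cos(a),-np.sin(a),0],[np.sin(a),np.cos(a),0],[0,0,1]])
    return np.atleast_2d(X)@R.T+[f[0],f[1],0]
def draw(p,s=4):
    im=cv2.resize(p['image'],None,fx=s,fy=s,interpolation=cv2.INTER_CUBIC)[:,:,::-1].copy()
    def poly(f,X,c): 
        q=((proj(p,rack(f,X))+.5)*s-.5).round().astype(np.int32); cv2.polylines(im,[q],True,c,1)
    for f in(D,P):
        h=[[-.038,-.143,.022],[.038,-.143,.022],[.038,.143,.022],[-.038,.143,.022]]
        poly(f,h,(0,255,0))
        for yc in(.105,.035,-.035,-.105):
            poly(f,[[x,yc+y,.022] for x,y in((-.032,-.032),(.032,-.032),(.032,.032),(-.032,.032))],(255,255,0))
            if f is P:
                poly(f,[[.025*np.cos(t),yc+.025*np.sin(t),.075] for t in np.arange(0,6.28,.2)],(255,0,255))
    return im
E
python3 - <<'E'
from ov import *
p=imaging.snapshot('top'); im=draw(p)
cv2.imwrite('pics/o_d1.png',im[4*185:4*290,4*165:4*325]); cv2.imwrite('pics/o_p1.png',im[4*105:4*205,4*315:4*475])
p=imaging.snapshot('scene'); im=draw(p)
cv2.imwrite('pics/o_s1.png',im[4*80:4*220,4*230:4*390]);
E
```

```text
(no output)
```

View pics/o_d1.png

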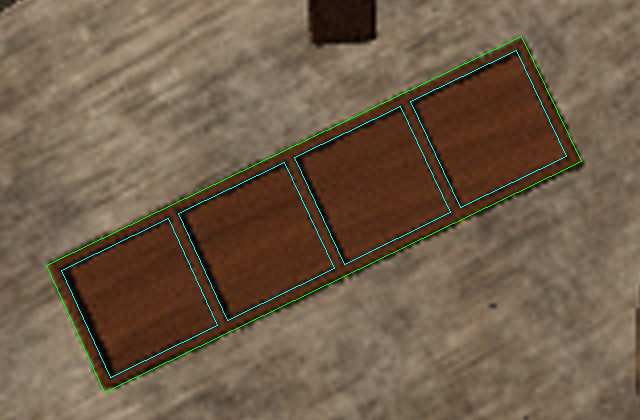

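View pics/o_p1.png

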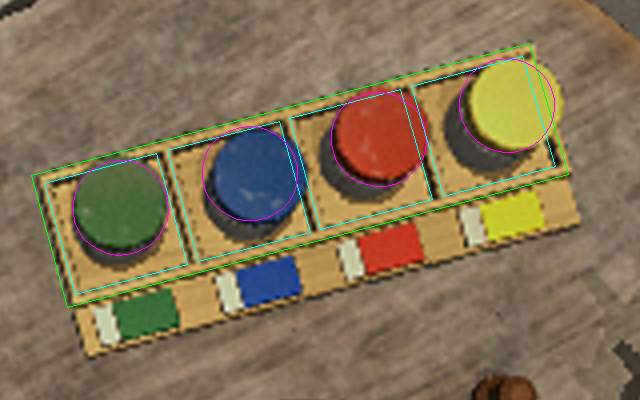

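View pics/o_s1.png

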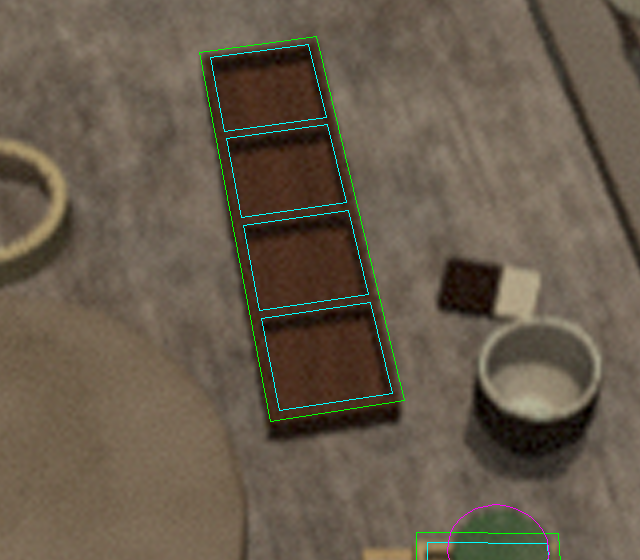

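Both rack models fit; the pale one sits about 2 mm up and left in the overlay. Next I'll refine the lid centres and check how high the shelf and turntable are.

```bash
cat > jars.py <<'E'
from ov import *
def lids(p):
    hsv=cv2.cvtColor(p['image'],cv2.COLOR_RGB2HSV); out={}
    H=dict(yellow=(24,36),red=(0,12),blue=(105,125),green=(50,85))
    for n,(a,b) in H.items():
        m=((hsv[...,0]>=a)&(hsv[...,0]<=b)&(hsv[...,1]>(130 if n!='green' else 70))&(hsv[...,2]>40)).astype(np.uint8)
        N,l,s,c=cv2.connectedComponentsWithStats(m)
        r=[(s[i,4],tuple(c[i].round(1)),plane(p,[c[i]],.075)[0].round(4)) for i in range(1,N) if 80<s[i,4]<900 and s[i,2]<40]
        out[n]=sorted(r,key=lambda q:-q[0])[:4]
    return out
def tri(pa,ua,pb,ub):
    def ray(p,u):
        R=cv2.Rodrigues(np.array(p['rvec'],float))[0]; c=-R.T@np.array(p['tvec']); d=R.T@np.array([(u[0]-p['cx'])/p['fx'],(u[1]-p['cy'])/p['fy'],1]); return c,d/np.linalg.norm(d)
    a,d=ray(pa,ua); b,e=ray(pb,ub)
    s=np.linalg.lstsq(np.c_[d,-e],b-a,rcond=None)[0]
    return ((a+s[0]*d+b+s[1]*e)/2).round(3),np.linalg.norm(a+s[0]*d-b-s[1]*e).round(3)
E
python3 - <<'E'
from jars import *
p=imaging.snapshot('top'); s=imaging.snapshot('scene')
for k,v in lids(p).items(): print(k,[(int(a),b,c[:2]) for a,b,c in v])
for nm,a,b in [('green bowl',(352,22),(525,130)),('wheel',(392,273),(220,213)),('wheel left',(325,275),(215,158)),('ring',(262,323),(227,131)),('box corner',(108,302),(253,54))]:
    print(nm,tri(p,a,s,b))
print(rack(P,[[0,y,.075] for y in(.105,.035,-.035,-.105)]))
E
```

```text
yellow [(429, (np.float64(443.5), np.float64(130.6)), array([ 0.6627, -0.2079])), (138, (np.float64(442.6), np.float64(158.5)), array([ 0.6035, -0.2059]))]
red [(450, (np.float64(410.0), np.float64(138.2)), array([ 0.6452, -0.138 ])), (159, (np.float64(412.1), np.float64(166.8)), array([ 0.5849, -0.1426])), (103, (np.float64(536.0), np.float64(245.6)), array([ 0.4264, -0.3973])), (83, (np.float64(500.5), np.float64(220.3)), array([ 0.4771, -0.3252]))]
blue [(708, (np.float64(605.3), np.float64(224.2)), array([ 0.4732, -0.5404])), (498, (np.float64(621.9), np.float64(306.7)), array([ 0.3066, -0.5691])), (392, (np.float64(379.8), np.float64(148.5)), array([ 0.622 , -0.0748])), (148, (np.float64(636.1), np.float64(276.9)), array([ 0.367 , -0.5998]))]
green [(167, (np.float64(344.4), np.float64(159.9)), array([ 0.5966, -0.0013])), (140, (np.float64(351.1), np.float64(183.2)), array([ 0.5479, -0.0159])), (108, (np.float64(531.4), np.float64(226.2)), array([ 0.4661, -0.3885]))]
green bowl (array([0.775, 0.005, 0.383]), np.float64(0.043))
wheel (array([ 0.37 , -0.094,  0.13 ]), np.float64(0.002))
wheel left (array([0.342, 0.021, 0.147]), np.float64(0.052))
ring (array([0.25 , 0.168, 0.02 ]), np.float64(0.003))
box corner (array([0.248, 0.475, 0.019]), np.float64(0.093))
[[ 0.60388196 -0.00161819  0.075     ]
 [ 0.62329399 -0.06887273  0.075     ]
 [ 0.64270601 -0.13612727  0.075     ]
 [ 0.66211804 -0.20338181  0.075     ]]
```

```bash
cat > go.py <<'E'
from jars import *
from scipy.spatial.transform import Rotation as Ro
def Rt(yang):  # tool down, y axis at yang deg
    a=np.radians(yang); y=np.array([np.cos(a),np.sin(a),0]); z=np.array([0,0,-1.]); return np.c_[np.cross(y,z),y,z]
def cmd(*wps):
    o=manip.get_obs(); R=np.array(o['ee_rot']); p=np.array(o['eef_pos'])
    print('t',round(o['clock'],2),'p',p.round(4),'yang',np.degrees(np.arctan2(R[1,1],R[0,1])).round(2),'w',round(o['width'],3),'F',np.round(o['contact_force'],1))
    for x,y,z,a in wps:
        print((R.T@(np.array([x,y,z])-p)/.025).round(2).tolist(),(np.degrees(Ro.from_matrix(R.T@Rt(a)).as_rotvec())/5).round(2).tolist())
def pk(f,i): return rack(f,[[0,(.105,.035,-.035,-.105)[i],0]])[0].round(4)
E
python3 - <<'E'
from go import *
p=imaging.snapshot('top'); print(plane(p,[[345.25,155.75]],.075))
cmd((.604,-.003,.18,16.1))
print([pk(D,i) for i in range(4)])
E
```

```text
[[ 0.60540136 -0.00281006  0.075     ]]
t 3.05 p [0.1247 0.5357 0.2313] yang 76.89 w 1.001 F [-0.1 -0.3 -0.2]
[-23.56, -16.64, 2.05] [0.0, 0.0, 12.16]
[array([0.3821, 0.3076, 0.    ]), array([0.4139, 0.2452, 0.    ]), array([0.4457, 0.1828, 0.    ]), array([0.4775, 0.1204, 0.    ])]
```

>>> move_arm(
  commands=[
    {"xyz": [-1.2, -0.85, 0.1], "angular": [0, 0, 0.6]},
    {"xyz": [-3, -2.1, 0.25], "angular": [0, 0, 1.6]},
    {"xyz": [-4.7, -3.3, 0.4], "angular": [0, 0, 2.4]},
    {"xyz": [-6.4, -4.5, 0.55], "angular": [0, 0, 3.3]},
    {"xyz": [-8.1, -5.7, 0.7], "angular": [0, 0, 4.2]},
    {"xyz": [-9.8, -6.9, 0.85], "angular": [0, 0, 5.1]},
    {"xyz": [-11.5, -8.1, 1.0], "angular": [0, 0, 6.0]},
    {"xyz": [-13.2, -9.3, 1.15], "angular": [0, 0, 6.9]},
    {"xyz": [-14.9, -10.5, 1.3], "angular": [0, 0, 7.8]},
    {"xyz": [-16.6, -11.7, 1.45], "angular": [0, 0, 8.7]},
    {"xyz": [-18.3, -12.9, 1.6], "angular": [0, 0, 9.5]},
    {"xyz": [-20, -14.1, 1.75], "angular": [0, 0, 10.4]},
    {"xyz": [-21.5, -15.2, 1.9], "angular": [0, 0, 11.2]},
    {"xyz": [-22.8, -16.1, 2.0], "angular": [0, 0, 11.8]},
    {"xyz": [-23.56, -16.64, 2.05], "angular": [0, 0, 12.16]},
    {"xyz": [-23.56, -16.64, 2.05], "angular": [0, 0, 12.16]},
    {"xyz": [-23.56, -16.64, 2.05], "angular": [0, 0, 12.16]},
    {"xyz": [-23.56, -16.64, 2.05], "angular": [0, 0, 12.16]},
  ],
  fingers=1,
)

```text
clock: 4.85
eef_pos: [0.6035, -0.0022, 0.1803]
ee_rot: [[-0.278, 0.961, -0.0], [0.961, 0.278, 0.0], [0.0, -0.0, -1.0]]
contact_force: [-1.2, -0.3, -1.4]
width: 1.003
```

Run:
```python
from go import *
w=imaging.snapshot('wrist'); save(w,'w1'); print(np.array(w['T_tool_cam']).round(4))
s=imaging.snapshot('scene'); save(s,'s1')
o=manip.get_obs(); T=np.eye(4); T[:3,:3]=o['ee_rot']; T[:3,3]=o['eef_pos']
C=np.linalg.inv(T@np.array(w['T_tool_cam'])); w['rvec']=cv2.Rodrigues(C[:3,:3])[0]; w['tvec']=C[:3,3]
cv2.imwrite('pics/w1o.png',draw(w,1))
```

```text
[[-5.000e-04 -9.497e-01 -3.132e-01  8.010e-02]
 [ 1.000e+00 -5.000e-04  1.000e-04  1.000e-04]
 [-3.000e-04 -3.132e-01  9.497e-01 -1.427e-01]
 [ 0.000e+00  0.000e+00  0.000e+00  1.000e+00]]
```

View pics/w1o.png

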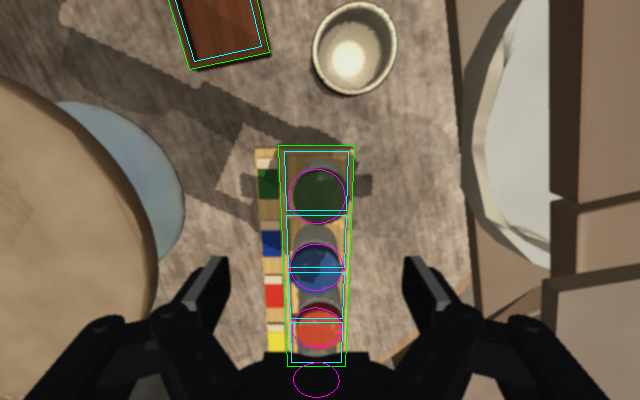

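View pics/s1.png

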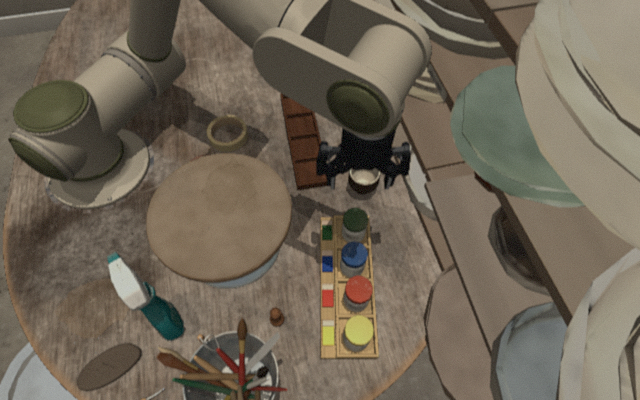

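Run:
```python
from go import *
cmd((.6045,-.0026,.043,16.1))
```

```text
t 4.95 p [ 0.6035 -0.002   0.1805] yang 16.18 w 1.003 F [ 0.2  0.5 -0.1]
[-0.03, 0.03, 5.5] [0.0, 0.0, 0.02]
```

>>> move_arm(
  commands=[
    {"xyz": [-0.03, 0.03, 0.6], "angular": [0, 0, 0]},
    {"xyz": [-0.03, 0.03, 1.5], "angular": [0, 0, 0]},
    {"xyz": [-0.03, 0.03, 2.4], "angular": [0, 0, 0]},
    {"xyz": [-0.03, 0.03, 3.3], "angular": [0, 0, 0]},
    {"xyz": [-0.03, 0.03, 4.1], "angular": [0, 0, 0]},
    {"xyz": [-0.03, 0.03, 4.8], "angular": [0, 0, 0]},
    {"xyz": [-0.03, 0.03, 5.3], "angular": [0, 0, 0]},
    {"xyz": [-0.03, 0.03, 5.5], "angular": [0, 0, 0]},
    {"xyz": [-0.03, 0.03, 5.5], "angular": [0, 0, 0]},
    {"xyz": [-0.03, 0.03, 5.5], "angular": [0, 0, 0]},
  ],
)

```text
clock: 5.95
eef_pos: [0.6049, -0.0024, 0.0439]
ee_rot: [[-0.279, 0.96, 0.002], [0.96, 0.279, -0.0], [-0.001, 0.002, -1.0]]
contact_force: [-0.6, -0.1, -0.0]
width: 0.996
```

>>> move_arm(
  commands=[
    {"xyz": [0, 0, 0], "angular": [0, 0, 0]},
    {"xyz": [0, 0, 0], "angular": [0, 0, 0]},
    {"xyz": [0, 0, 0], "angular": [0, 0, 0]},
    {"xyz": [0, 0, 0], "angular": [0, 0, 0]},
    {"xyz": [0, 0, 0], "angular": [0, 0, 0]},
    {"xyz": [0, 0, 0], "angular": [0, 0, 0]},
    {"xyz": [0, 0, 0], "angular": [0, 0, 0]},
    {"xyz": [0, 0, 0], "angular": [0, 0, 0]},
    {"xyz": [0, 0, 0], "angular": [0, 0, 0]},
    {"xyz": [0, 0, 0], "angular": [0, 0, 0]},
  ],
  fingers=-1,
)

```text
clock: 6.95
eef_pos: [0.6052, -0.0026, 0.0448]
ee_rot: [[-0.279, 0.96, 0.003], [0.96, 0.279, -0.001], [-0.001, 0.003, -1.0]]
contact_force: [-1.5, 0.6, 6.1]
width: 0.557
```

Run:
```python
from go import *
cmd((.6045,-.0026,.145,16.1),(.4775,.1204,.145,27))
```

```text
t 6.95 p [ 0.6052 -0.0026  0.0448] yang 16.19 w 0.557 F [-1.5  0.6  6.1]
[0.0, -0.02, -4.01] [0.03, 0.02, 0.02]
[6.14, -3.52, -4.02] [0.03, 0.02, -2.16]
```

>>> move_arm(
  commands=[
    {"xyz": [0, 0, -0.2], "angular": [0, 0, 0]},
    {"xyz": [0, 0, -0.7], "angular": [0, 0, 0]},
    {"xyz": [0, 0, -1.4], "angular": [0, 0, 0]},
    {"xyz": [0, 0, -2.2], "angular": [0, 0, 0]},
    {"xyz": [0, 0, -3.0], "angular": [0, 0, 0]},
    {"xyz": [0.1, -0.05, -3.6], "angular": [0, 0, 0]},
    {"xyz": [0.5, -0.3, -4.0], "angular": [0, 0, -0.2]},
    {"xyz": [1.2, -0.7, -4.0], "angular": [0, 0, -0.4]},
    {"xyz": [2.1, -1.2, -4.0], "angular": [0, 0, -0.7]},
    {"xyz": [3.0, -1.7, -4.0], "angular": [0, 0, -1.1]},
    {"xyz": [3.9, -2.2, -4.0], "angular": [0, 0, -1.4]},
    {"xyz": [4.8, -2.7, -4.0], "angular": [0, 0, -1.7]},
    {"xyz": [5.5, -3.1, -4.0], "angular": [0, 0, -1.95]},
    {"xyz": [5.9, -3.4, -4.0], "angular": [0, 0, -2.1]},
    {"xyz": [6.14, -3.52, -4.0], "angular": [0, 0, -2.16]},
    {"xyz": [6.14, -3.52, -4.0], "angular": [0, 0, -2.16]},
    {"xyz": [6.14, -3.52, -4.0], "angular": [0, 0, -2.16]},
  ],
)

```text
clock: 8.65
eef_pos: [0.4781, 0.12, 0.1445]
ee_rot: [[-0.454, 0.891, 0.003], [0.891, 0.454, -0.001], [-0.002, 0.003, -1.0]]
contact_force: [-0.3, -0.1, -0.8]
width: 0.555
```

Run:
```python
from go import *
w=imaging.snapshot('wrist'); s=imaging.snapshot('scene'); save(s,'s2')
def fixw(w):
    o=manip.get_obs(); T=np.eye(4); T[:3,:3]=o['ee_rot']; T[:3,3]=o['eef_pos']
    C=np.linalg.inv(T@np.array(w['T_tool_cam'])); w['rvec']=cv2.Rodrigues(C[:3,:3])[0]; w['tvec']=C[:3,3]
fixw(w); cv2.imwrite('pics/w2o.png',draw(w,1))
cmd((.4775,.1204,.0455,27))
```

```text
t 8.75 p [0.4782 0.1199 0.1443] yang 26.94 w 0.559 F [-0.  -0.1 -1.3]
[0.04, -0.02, 3.95] [0.03, 0.02, -0.01]
```

View pics/w2o.png

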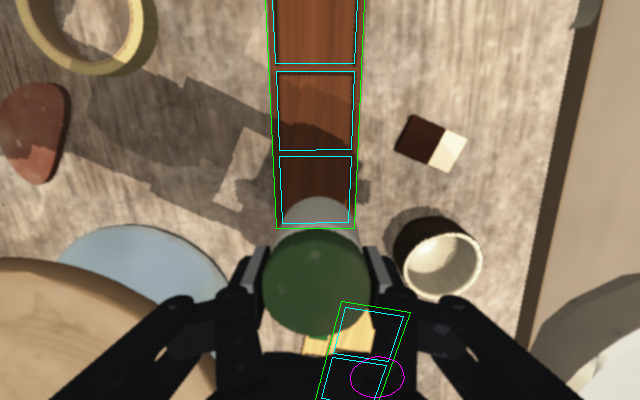

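View pics/s2.png

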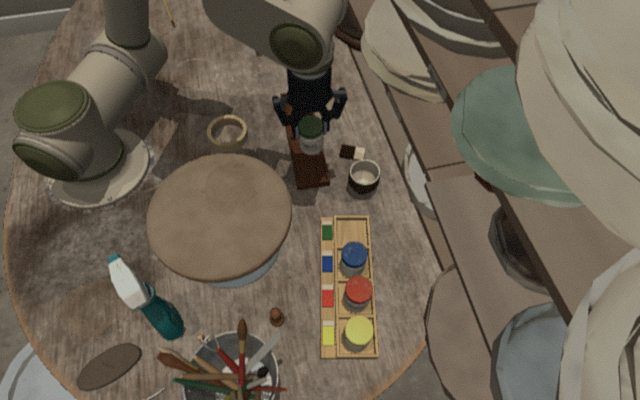

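>>> move_arm(
  commands=[
    {"xyz": [0.04, -0.02, 0.4], "angular": [0, 0, 0]},
    {"xyz": [0.04, -0.02, 1.1], "angular": [0, 0, 0]},
    {"xyz": [0.04, -0.02, 1.9], "angular": [0, 0, 0]},
    {"xyz": [0.04, -0.02, 2.6], "angular": [0, 0, 0]},
    {"xyz": [0.04, -0.02, 3.1], "angular": [0, 0, 0]},
    {"xyz": [0.04, -0.02, 3.45], "angular": [0, 0, 0]},
    {"xyz": [0.04, -0.02, 3.7], "angular": [0, 0, 0]},
    {"xyz": [0.04, -0.02, 3.85], "angular": [0, 0, 0]},
    {"xyz": [0.04, -0.02, 3.95], "angular": [0, 0, 0]},
    {"xyz": [0.04, -0.02, 3.98], "angular": [0, 0, 0]},
    {"xyz": [0.04, -0.02, 3.98], "angular": [0, 0, 0]},
  ],
)

```text
clock: 9.85
eef_pos: [0.4777, 0.1205, 0.0451]
ee_rot: [[-0.453, 0.891, 0.004], [0.891, 0.453, -0.001], [-0.002, 0.003, -1.0]]
contact_force: [-0.2, 0.2, -1.6]
width: 0.559
```

>>> move_arm(
  commands=[
    {"xyz": [0, 0, 0.03], "angular": [0, 0, 0]},
    {"xyz": [0, 0, 0.06], "angular": [0, 0, 0]},
    {"xyz": [0, 0, 0.08], "angular": [0, 0, 0]},
    {"xyz": [0, 0, 0.08], "angular": [0, 0, 0]},
  ],
)

```text
clock: 10.25
eef_pos: [0.478, 0.1204, 0.0447]
ee_rot: [[-0.453, 0.891, 0.005], [0.891, 0.453, -0.001], [-0.003, 0.004, -1.0]]
contact_force: [-3.5, -1.1, 15.9]
width: 0.557
```

>>> move_arm(
  commands=[
    {"xyz": [0, 0, 0], "angular": [0, 0, 0]},
    {"xyz": [0, 0, 0], "angular": [0, 0, 0]},
    {"xyz": [0, 0, 0], "angular": [0, 0, 0]},
    {"xyz": [0, 0, 0], "angular": [0, 0, 0]},
    {"xyz": [0, 0, 0], "angular": [0, 0, 0]},
    {"xyz": [0, 0, 0], "angular": [0, 0, 0]},
    {"xyz": [0, 0, 0], "angular": [0, 0, 0]},
    {"xyz": [0, 0, -0.3], "angular": [0, 0, 0]},
    {"xyz": [0, 0, -1], "angular": [0, 0, 0]},
    {"xyz": [0, 0, -2], "angular": [0, 0, 0]},
    {"xyz": [0, 0, -3], "angular": [0, 0, 0]},
    {"xyz": [0, 0, -3.8], "angular": [0, 0, 0]},
    {"xyz": [0, 0, -4], "angular": [0, 0, 0]},
    {"xyz": [0, 0, -4], "angular": [0, 0, 0]},
  ],
  fingers=1,
)

```text
clock: 11.65
eef_pos: [0.4776, 0.1205, 0.1452]
ee_rot: [[-0.453, 0.891, 0.007], [0.891, 0.453, -0.001], [-0.004, 0.006, -1.0]]
contact_force: [0.7, 0.5, 1.1]
width: 1.002
```

```bash
cat >> go.py <<'E'
def fixw(w):
    o=manip.get_obs(); T=np.eye(4); T[:3,:3]=o['ee_rot']; T[:3,3]=o['eef_pos']
    C=np.linalg.inv(T@np.array(w['T_tool_cam'])); w['rvec']=cv2.Rodrigues(C[:3,:3])[0]; w['tvec']=C[:3,3]
E
python3 - <<'E'
from go import *
w=imaging.snapshot('wrist'); s=imaging.snapshot('scene')
fixw(w); cv2.imwrite('pics/w3o.png',draw(w,1))
cv2.imwrite('pics/s3.png',draw(s,1))
cmd((.622,-.0740,.145,16.1),(.622,-.0740,.043,16.1))
E
```

```text
t 11.75 p [0.477  0.1205 0.1439] yang 26.96 w 0.998 F [-0.1  0.4  0.9]
[-9.56, 1.64, -0.01] [0.04, 0.03, 2.17]
[-9.55, 1.63, 4.07] [0.04, 0.03, 2.17]
```

View pics/w3o.png

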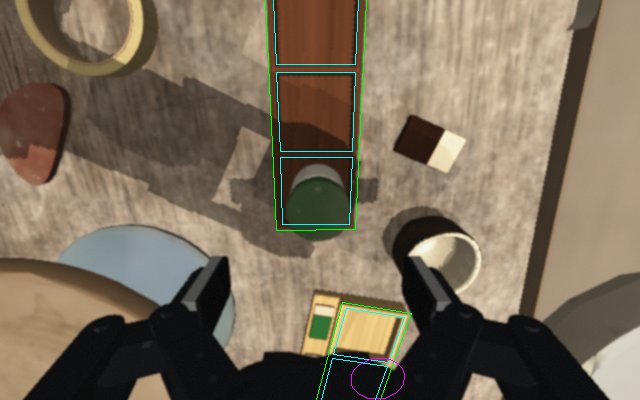

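View pics/s3.png

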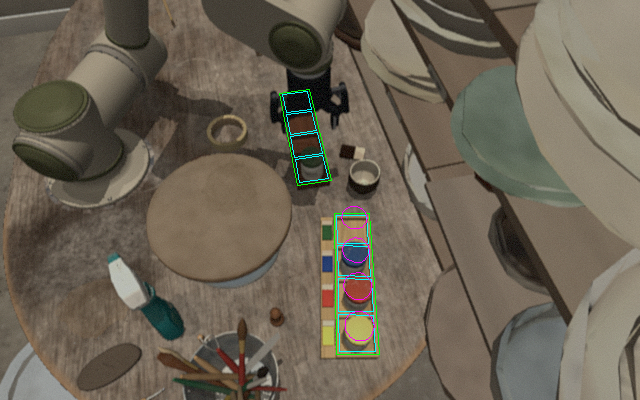

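Green stands in its pocket (lid at 318,205, inside the outline). Next is blue.

>>> move_arm(
  commands=[
    {"xyz": [-0.5, 0.1, 0], "angular": [0, 0, 0.1]},
    {"xyz": [-1.7, 0.3, 0], "angular": [0, 0, 0.4]},
    {"xyz": [-3.2, 0.55, 0], "angular": [0, 0, 0.7]},
    {"xyz": [-4.8, 0.8, 0], "angular": [0, 0, 1.1]},
    {"xyz": [-6.4, 1.1, 0], "angular": [0, 0, 1.5]},
    {"xyz": [-7.9, 1.35, 0], "angular": [0.02, 0.02, 1.8]},
    {"xyz": [-9.0, 1.55, 0], "angular": [0.04, 0.03, 2.1]},
    {"xyz": [-9.5, 1.63, 0], "angular": [0.04, 0.03, 2.17]},
    {"xyz": [-9.55, 1.64, 0], "angular": [0.04, 0.03, 2.17]},
    {"xyz": [-9.55, 1.64, 0], "angular": [0.04, 0.03, 2.17]},
  ],
)

```text
clock: 12.75
eef_pos: [0.6212, -0.0731, 0.1441]
ee_rot: [[-0.278, 0.961, -0.001], [0.961, 0.278, 0.001], [0.001, -0.001, -1.0]]
contact_force: [0.2, 0.4, -0.1]
width: 1.002
```

Run:
```python
from go import *
w=imaging.snapshot('wrist')
fixw(w); cv2.imwrite('pics/w4o.png',draw(w,1))
hsv=cv2.cvtColor(w['image'],cv2.COLOR_RGB2HSV); m=((hsv[...,0]>=100)&(hsv[...,0]<=125)&(hsv[...,1]>120)).astype(np.uint8)
N,l,s,c=cv2.connectedComponentsWithStats(m)
for i in range(1,N):
    if s[i,4]>200: print(s[i],c[i],plane(w,[c[i]],.075))
cmd((.622,-.0745,.043,16.1))
```

```text
[254 175  23  32 674] [265.10830861 190.65578635] [[ 0.58041572 -0.06698166  0.075     ]]
[ 287  182   62   61 2645] [317.61776938 213.18298677] [[ 0.62278297 -0.073283    0.075     ]]
t 12.8 p [ 0.6212 -0.0727  0.1445] yang 16.18 w 1.0 F [ 0.3  1.4 -0.1]
[-0.08, 0.02, 4.06] [-0.01, -0.01, 0.02]
```

View pics/w4o.png

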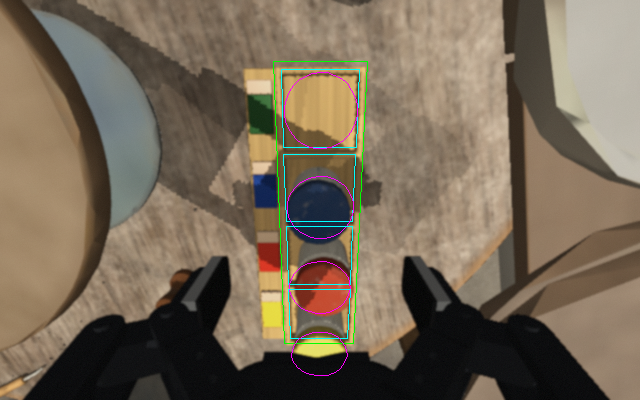

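>>> move_arm(
  commands=[
    {"xyz": [-0.05, 0.05, 0.4], "angular": [0, 0, 0]},
    {"xyz": [-0.05, 0.05, 1.1], "angular": [0, 0, 0]},
    {"xyz": [-0.05, 0.05, 2.0], "angular": [0, 0, 0]},
    {"xyz": [-0.05, 0.05, 2.9], "angular": [0, 0, 0]},
    {"xyz": [-0.05, 0.05, 3.6], "angular": [0, 0, 0]},
    {"xyz": [-0.05, 0.05, 4.0], "angular": [0, 0, 0]},
    {"xyz": [-0.05, 0.05, 4.06], "angular": [0, 0, 0]},
    {"xyz": [-0.05, 0.05, 4.06], "angular": [0, 0, 0]},
    {"xyz": [-0.05, 0.05, 4.06], "angular": [0, 0, 0]},
  ],
)

```text
clock: 13.7
eef_pos: [0.623, -0.0735, 0.0439]
ee_rot: [[-0.279, 0.96, 0.0], [0.96, 0.279, 0.0], [-0.0, 0.001, -1.0]]
contact_force: [-0.3, 0.7, 0.7]
width: 1.004
```

>>> move_arm(
  commands=[
    {"xyz": [0, 0, 0], "angular": [0, 0, 0]},
    {"xyz": [0, 0, 0], "angular": [0, 0, 0]},
    {"xyz": [0, 0, 0], "angular": [0, 0, 0]},
    {"xyz": [0, 0, 0], "angular": [0, 0, 0]},
    {"xyz": [0, 0, 0], "angular": [0, 0, 0]},
    {"xyz": [0, 0, 0], "angular": [0, 0, 0]},
    {"xyz": [0, 0, 0], "angular": [0, 0, 0]},
    {"xyz": [0, 0, 0], "angular": [0, 0, 0]},
    {"xyz": [0, 0, 0], "angular": [0, 0, 0]},
    {"xyz": [0, 0, 0], "angular": [0, 0, 0]},
  ],
  fingers=-1,
)

```text
clock: 14.7
eef_pos: [0.6233, -0.0736, 0.0448]
ee_rot: [[-0.279, 0.96, 0.002], [0.96, 0.279, -0.0], [-0.001, 0.001, -1.0]]
contact_force: [-1.0, 0.3, 5.9]
width: 0.551
```

Run:
```python
from go import *
cmd((.6225,-.0738,.145,16.1),(.4457,.1828,.145,27))
```

```text
t 14.7 p [ 0.6233 -0.0736  0.0448] yang 16.2 w 0.551 F [-1.   0.3  5.9]
[-0.0, -0.03, -4.01] [0.02, 0.01, 0.02]
[11.83, -3.95, -4.02] [0.02, 0.01, -2.16]
```

>>> move_arm(
  commands=[
    {"xyz": [0, 0, -0.2], "angular": [0, 0, 0]},
    {"xyz": [0, 0, -0.7], "angular": [0, 0, 0]},
    {"xyz": [0, 0, -1.4], "angular": [0, 0, 0]},
    {"xyz": [0, 0, -2.2], "angular": [0, 0, 0]},
    {"xyz": [0, 0, -3.0], "angular": [0, 0, 0]},
    {"xyz": [0.1, -0.05, -3.6], "angular": [0, 0, 0]},
    {"xyz": [0.6, -0.2, -4.0], "angular": [0, 0, -0.1]},
    {"xyz": [1.6, -0.5, -4.0], "angular": [0, 0, -0.3]},
    {"xyz": [2.8, -0.9, -4.0], "angular": [0, 0, -0.5]},
    {"xyz": [4.0, -1.3, -4.0], "angular": [0, 0, -0.7]},
    {"xyz": [5.2, -1.7, -4.0], "angular": [0, 0, -0.9]},
    {"xyz": [6.4, -2.1, -4.0], "angular": [0, 0, -1.1]},
    {"xyz": [7.6, -2.5, -4.0], "angular": [0, 0, -1.4]},
    {"xyz": [8.8, -2.9, -4.0], "angular": [0, 0, -1.6]},
    {"xyz": [10.0, -3.35, -4.0], "angular": [0, 0, -1.8]},
    {"xyz": [11.0, -3.7, -4.0], "angular": [0, 0, -2.0]},
    {"xyz": [11.6, -3.88, -4.0], "angular": [0, 0, -2.13]},
    {"xyz": [11.83, -3.95, -4.0], "angular": [0.02, 0, -2.16]},
    {"xyz": [11.83, -3.95, -4.0], "angular": [0.02, 0, -2.16]},
    {"xyz": [11.83, -3.95, -4.0], "angular": [0.02, 0, -2.16]},
  ],
)

```text
clock: 16.7
eef_pos: [0.4464, 0.1824, 0.1444]
ee_rot: [[-0.453, 0.891, 0.0], [0.891, 0.453, -0.001], [-0.001, -0.0, -1.0]]
contact_force: [0.1, -0.4, -1.7]
width: 0.558
```

Run:
```python
from go import *
w=imaging.snapshot('wrist')
fixw(w); cv2.imwrite('pics/w5o.png',draw(w,1))
cmd((.4457,.1828,.0450,27))
```

```text
t 16.75 p [0.4464 0.1822 0.1444] yang 26.93 w 0.56 F [ 0.3  0.3 -0.8]
[0.04, -0.02, 3.98] [-0.0, 0.01, -0.01]
```

View pics/w5o.png

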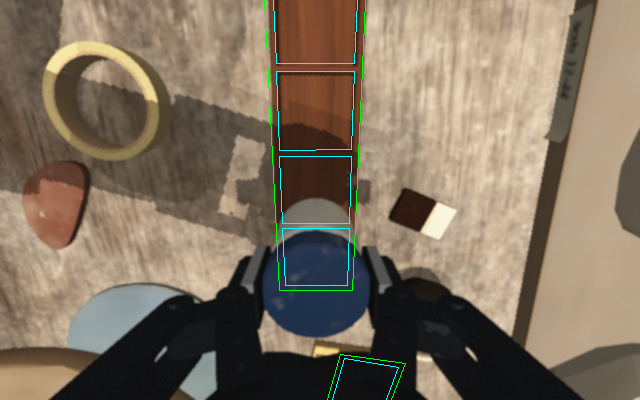

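>>> move_arm(
  commands=[
    {"xyz": [0.04, -0.02, 0.4], "angular": [0, 0, 0]},
    {"xyz": [0.04, -0.02, 1.1], "angular": [0, 0, 0]},
    {"xyz": [0.04, -0.02, 1.9], "angular": [0, 0, 0]},
    {"xyz": [0.04, -0.02, 2.6], "angular": [0, 0, 0]},
    {"xyz": [0.04, -0.02, 3.1], "angular": [0, 0, 0]},
    {"xyz": [0.04, -0.02, 3.45], "angular": [0, 0, 0]},
    {"xyz": [0.04, -0.02, 3.7], "angular": [0, 0, 0]},
    {"xyz": [0.04, -0.02, 3.85], "angular": [0, 0, 0]},
    {"xyz": [0.04, -0.02, 3.95], "angular": [0, 0, 0]},
    {"xyz": [0.04, -0.02, 4.0], "angular": [0, 0, 0]},
    {"xyz": [0.04, -0.02, 4.03], "angular": [0, 0, 0]},
    {"xyz": [0.04, -0.02, 4.03], "angular": [0, 0, 0]},
  ],
)

```text
clock: 17.95
eef_pos: [0.4457, 0.1827, 0.0448]
ee_rot: [[-0.453, 0.891, 0.002], [0.891, 0.453, -0.001], [-0.002, 0.001, -1.0]]
contact_force: [-3.3, -1.3, 9.1]
width: 0.559
```

Blue is on the floor of its pocket (9 N contact), so I'll release and lift.

>>> move_arm(
  commands=[
    {"xyz": [0, 0, 0], "angular": [0, 0, 0]},
    {"xyz": [0, 0, 0], "angular": [0, 0, 0]},
    {"xyz": [0, 0, 0], "angular": [0, 0, 0]},
    {"xyz": [0, 0, 0], "angular": [0, 0, 0]},
    {"xyz": [0, 0, 0], "angular": [0, 0, 0]},
    {"xyz": [0, 0, 0], "angular": [0, 0, 0]},
    {"xyz": [0, 0, 0], "angular": [0, 0, 0]},
    {"xyz": [0, 0, -0.3], "angular": [0, 0, 0]},
    {"xyz": [0, 0, -1], "angular": [0, 0, 0]},
    {"xyz": [0, 0, -2], "angular": [0, 0, 0]},
    {"xyz": [0, 0, -3], "angular": [0, 0, 0]},
    {"xyz": [0, 0, -3.8], "angular": [0, 0, 0]},
    {"xyz": [0, 0, -4], "angular": [0, 0, 0]},
    {"xyz": [0, 0, -4], "angular": [0, 0, 0]},
  ],
  fingers=1,
)

```text
clock: 19.35
eef_pos: [0.4457, 0.1829, 0.1452]
ee_rot: [[-0.453, 0.891, 0.003], [0.891, 0.453, -0.001], [-0.002, 0.002, -1.0]]
contact_force: [-0.1, 0.3, -0.6]
width: 0.998
```

Run:
```python
from go import *
w=imaging.snapshot('wrist')
fixw(w); cv2.imwrite('pics/w6o.png',draw(w,1))
cmd((.644,-.138,.145,16.1))
```

```text
t 19.4 p [0.4453 0.1828 0.1444] yang 26.95 w 1.004 F [-0.3  0.7 -0.2]
[-15.04, 1.27, 0.0] [0.01, 0.02, 2.17]
```

View pics/w6o.png

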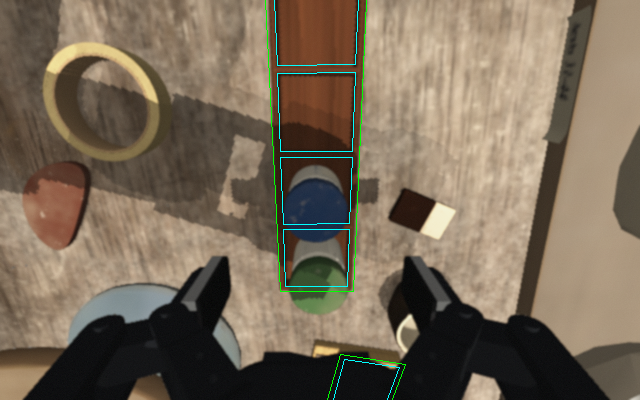

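Blue (317,210) and green (318,287) both stand in their pockets. Next is red.

>>> move_arm(
  commands=[
    {"xyz": [-0.5, 0.05, 0], "angular": [0, 0, 0.1]},
    {"xyz": [-1.7, 0.15, 0], "angular": [0, 0, 0.3]},
    {"xyz": [-3.3, 0.3, 0], "angular": [0, 0, 0.5]},
    {"xyz": [-4.9, 0.4, 0], "angular": [0, 0, 0.7]},
    {"xyz": [-6.5, 0.55, 0], "angular": [0, 0, 0.95]},
    {"xyz": [-8.1, 0.7, 0], "angular": [0, 0, 1.2]},
    {"xyz": [-9.7, 0.8, 0], "angular": [0, 0, 1.4]},
    {"xyz": [-11.3, 0.95, 0], "angular": [0, 0, 1.65]},
    {"xyz": [-12.9, 1.1, 0], "angular": [0, 0, 1.9]},
    {"xyz": [-14.2, 1.2, 0], "angular": [0.01, 0.02, 2.05]},
    {"xyz": [-14.9, 1.25, 0], "angular": [0.01, 0.02, 2.15]},
    {"xyz": [-15.04, 1.27, 0], "angular": [0.01, 0.02, 2.17]},
    {"xyz": [-15.04, 1.27, 0], "angular": [0.01, 0.02, 2.17]},
    {"xyz": [-15.04, 1.27, 0], "angular": [0.01, 0.02, 2.17]},
  ],
)

```text
clock: 20.8
eef_pos: [0.6434, -0.1372, 0.1447]
ee_rot: [[-0.278, 0.961, -0.001], [0.961, 0.278, 0.0], [0.001, -0.001, -1.0]]
contact_force: [0.2, 0.7, 0.7]
width: 1.003
```

Run:
```python
from go import *
w=imaging.snapshot('wrist')
fixw(w); cv2.imwrite('pics/w7o.png',draw(w,1))
hsv=cv2.cvtColor(w['image'],cv2.COLOR_RGB2HSV); m=((hsv[...,0]<=10)&(hsv[...,1]>140)&(hsv[...,2]>60)).astype(np.uint8)
N,l,s,c=cv2.connectedComponentsWithStats(m)
for i in range(1,N):
    if s[i,4]>200: print(s[i],c[i],plane(w,[c[i]],.075))
cmd((.6445,-.1375,.043,16.1))
```

```text
[249 176  26  34 786] [261.52290076 192.73536896] [[ 0.60058684 -0.13380374  0.075     ]]
[ 288  181   64   63 3129] [319.65516139 212.30041547] [[ 0.64654239 -0.13670521  0.075     ]]
[  6 368  42  20 295] [ 26.88474576 377.51864407] [[ 0.4303754  -0.37080161  0.075     ]]
t 20.85 p [ 0.6436 -0.1371  0.145 ] yang 16.15 w 0.999 F [-0.3 -0.1 -0. ]
[-0.03, 0.03, 4.08] [-0.01, -0.01, 0.01]
```

View pics/w7o.png

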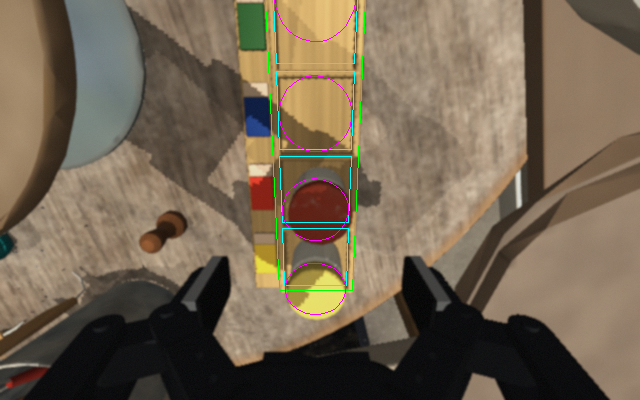

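>>> move_arm(
  commands=[
    {"xyz": [-0.03, 0.09, 0.4], "angular": [0, 0, 0]},
    {"xyz": [-0.03, 0.09, 1.1], "angular": [0, 0, 0]},
    {"xyz": [-0.03, 0.09, 2.0], "angular": [0, 0, 0]},
    {"xyz": [-0.03, 0.09, 2.9], "angular": [0, 0, 0]},
    {"xyz": [-0.03, 0.09, 3.6], "angular": [0, 0, 0]},
    {"xyz": [-0.03, 0.09, 4.0], "angular": [0, 0, 0]},
    {"xyz": [-0.03, 0.09, 4.08], "angular": [0, 0, 0]},
    {"xyz": [-0.03, 0.09, 4.08], "angular": [0, 0, 0]},
    {"xyz": [-0.03, 0.09, 4.08], "angular": [0, 0, 0]},
  ],
)

```text
clock: 21.75
eef_pos: [0.6463, -0.1372, 0.044]
ee_rot: [[-0.278, 0.96, 0.001], [0.96, 0.278, -0.0], [-0.001, 0.001, -1.0]]
contact_force: [0.1, 0.0, -0.4]
width: 0.999
```

>>> move_arm(
  commands=[
    {"xyz": [0, 0, 0], "angular": [0, 0, 0]},
    {"xyz": [0, 0, 0], "angular": [0, 0, 0]},
    {"xyz": [0, 0, 0], "angular": [0, 0, 0]},
    {"xyz": [0, 0, 0], "angular": [0, 0, 0]},
    {"xyz": [0, 0, 0], "angular": [0, 0, 0]},
    {"xyz": [0, 0, 0], "angular": [0, 0, 0]},
    {"xyz": [0, 0, 0], "angular": [0, 0, 0]},
    {"xyz": [0, 0, 0], "angular": [0, 0, 0]},
    {"xyz": [0, 0, 0], "angular": [0, 0, 0]},
    {"xyz": [0, 0, 0], "angular": [0, 0, 0]},
  ],
  fingers=-1,
)

```text
clock: 22.75
eef_pos: [0.6466, -0.1374, 0.0448]
ee_rot: [[-0.278, 0.96, 0.002], [0.96, 0.278, -0.001], [-0.002, 0.002, -1.0]]
contact_force: [-1.3, -0.3, 5.5]
width: 0.561
```

Run:
```python
from go import *
cmd((.646,-.137,.145,16.1),(.4139,.2452,.145,27))
```

```text
t 22.75 p [ 0.6466 -0.1374  0.0448] yang 16.16 w 0.561 F [-1.3 -0.3  5.5]
[0.01, -0.01, -4.01] [0.02, 0.02, 0.01]
[17.28, -4.67, -4.04] [0.02, 0.02, -2.17]
```

>>> move_arm(
  commands=[
    {"xyz": [0, 0, -0.2], "angular": [0, 0, 0]},
    {"xyz": [0, 0, -0.7], "angular": [0, 0, 0]},
    {"xyz": [0, 0, -1.5], "angular": [0, 0, 0]},
    {"xyz": [0, 0, -2.4], "angular": [0, 0, 0]},
    {"xyz": [0.1, 0, -3.3], "angular": [0, 0, 0]},
    {"xyz": [0.7, -0.2, -3.9], "angular": [0, 0, -0.1]},
    {"xyz": [1.8, -0.5, -4.0], "angular": [0, 0, -0.25]},
    {"xyz": [3.2, -0.9, -4.0], "angular": [0, 0, -0.4]},
    {"xyz": [4.8, -1.3, -4.0], "angular": [0, 0, -0.6]},
    {"xyz": [6.4, -1.7, -4.0], "angular": [0, 0, -0.8]},
    {"xyz": [8.0, -2.15, -4.0], "angular": [0, 0, -1.0]},
    {"xyz": [9.6, -2.6, -4.0], "angular": [0, 0, -1.2]},
    {"xyz": [11.2, -3.0, -4.0], "angular": [0, 0, -1.4]},
    {"xyz": [12.8, -3.45, -4.0], "angular": [0, 0, -1.6]},
    {"xyz": [14.3, -3.85, -4.0], "angular": [0, 0, -1.8]},
    {"xyz": [15.6, -4.2, -4.0], "angular": [0, 0, -1.95]},
    {"xyz": [16.6, -4.5, -4.0], "angular": [0, 0, -2.1]},
    {"xyz": [17.1, -4.63, -4.0], "angular": [0.02, 0.02, -2.16]},
    {"xyz": [17.28, -4.67, -4.0], "angular": [0.02, 0.02, -2.17]},
    {"xyz": [17.28, -4.67, -4.0], "angular": [0.02, 0.02, -2.17]},
  ],
)

```text
clock: 24.75
eef_pos: [0.4144, 0.245, 0.1442]
ee_rot: [[-0.454, 0.891, 0.0], [0.891, 0.454, -0.0], [-0.0, 0.0, -1.0]]
contact_force: [-0.4, 0.9, -0.7]
width: 0.555
```

Run:
```python
from go import *
w=imaging.snapshot('wrist')
fixw(w); cv2.imwrite('pics/w8o.png',draw(w,1))
cmd((.4139,.2452,.0450,27))
```

```text
t 24.8 p [0.4146 0.2446 0.1442] yang 26.98 w 0.557 F [-0.3 -0.1 -0.3]
[0.03, -0.02, 3.97] [0.0, 0.0, -0.0]
```

View pics/w8o.png

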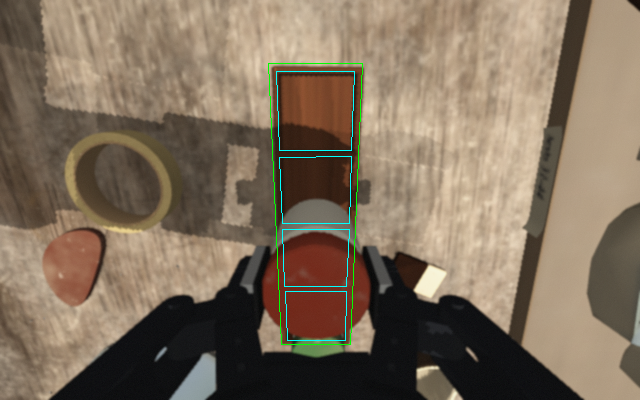

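>>> move_arm(
  commands=[
    {"xyz": [0.03, -0.02, 0.4], "angular": [0, 0, 0]},
    {"xyz": [0.03, -0.02, 1.1], "angular": [0, 0, 0]},
    {"xyz": [0.03, -0.02, 1.9], "angular": [0, 0, 0]},
    {"xyz": [0.03, -0.02, 2.6], "angular": [0, 0, 0]},
    {"xyz": [0.03, -0.02, 3.1], "angular": [0, 0, 0]},
    {"xyz": [0.03, -0.02, 3.45], "angular": [0, 0, 0]},
    {"xyz": [0.03, -0.02, 3.7], "angular": [0, 0, 0]},
    {"xyz": [0.03, -0.02, 3.85], "angular": [0, 0, 0]},
    {"xyz": [0.03, -0.02, 3.95], "angular": [0, 0, 0]},
    {"xyz": [0.03, -0.02, 4.0], "angular": [0, 0, 0]},
    {"xyz": [0.03, -0.02, 4.03], "angular": [0, 0, 0]},
    {"xyz": [0.03, -0.02, 4.03], "angular": [0, 0, 0]},
  ],
)

```text
clock: 26.0
eef_pos: [0.4141, 0.2451, 0.0447]
ee_rot: [[-0.454, 0.891, 0.002], [0.891, 0.454, 0.0], [-0.001, 0.001, -1.0]]
contact_force: [-3.2, -1.4, 12.4]
width: 0.555
```

>>> move_arm(
  commands=[
    {"xyz": [0, 0, 0], "angular": [0, 0, 0]},
    {"xyz": [0, 0, 0], "angular": [0, 0, 0]},
    {"xyz": [0, 0, 0], "angular": [0, 0, 0]},
    {"xyz": [0, 0, 0], "angular": [0, 0, 0]},
    {"xyz": [0, 0, 0], "angular": [0, 0, 0]},
    {"xyz": [0, 0, 0], "angular": [0, 0, 0]},
    {"xyz": [0, 0, 0], "angular": [0, 0, 0]},
    {"xyz": [0, 0, -0.3], "angular": [0, 0, 0]},
    {"xyz": [0, 0, -1], "angular": [0, 0, 0]},
    {"xyz": [0, 0, -2], "angular": [0, 0, 0]},
    {"xyz": [0, 0, -3], "angular": [0, 0, 0]},
    {"xyz": [0, 0, -3.8], "angular": [0, 0, 0]},
    {"xyz": [0, 0, -4], "angular": [0, 0, 0]},
    {"xyz": [0, 0, -4], "angular": [0, 0, 0]},
  ],
  fingers=1,
)

```text
clock: 27.4
eef_pos: [0.414, 0.2452, 0.1452]
ee_rot: [[-0.454, 0.891, 0.003], [0.891, 0.454, 0.0], [-0.001, 0.003, -1.0]]
contact_force: [0.0, 0.4, 0.5]
width: 1.001
```

Run:
```python
from go import *
w=imaging.snapshot('wrist')
fixw(w); cv2.imwrite('pics/w9o.png',draw(w,1))
cmd((.6625,-.2055,.145,16.1))
```

```text
t 27.45 p [0.4136 0.245  0.1444] yang 26.99 w 1.001 F [ 1.   0.1 -0.2]
[-20.58, 0.69, -0.01] [0.01, 0.01, 2.18]
```

View pics/w9o.png

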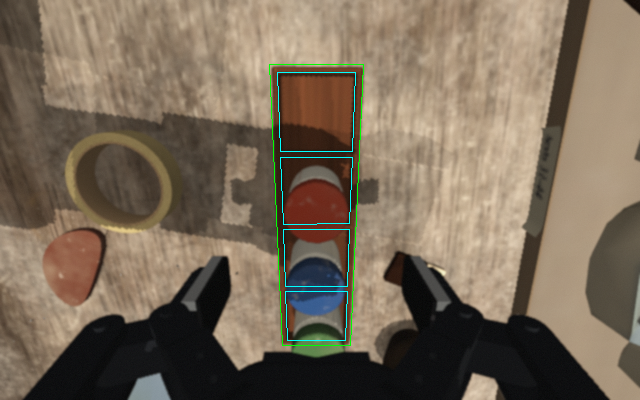

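Red is in (316,205). Last is yellow.

>>> move_arm(
  commands=[
    {"xyz": [-0.5, 0, 0], "angular": [0, 0, 0.1]},
    {"xyz": [-1.7, 0.05, 0], "angular": [0, 0, 0.2]},
    {"xyz": [-3.3, 0.1, 0], "angular": [0, 0, 0.35]},
    {"xyz": [-4.9, 0.15, 0], "angular": [0, 0, 0.5]},
    {"xyz": [-6.5, 0.2, 0], "angular": [0, 0, 0.7]},
    {"xyz": [-8.1, 0.25, 0], "angular": [0, 0, 0.85]},
    {"xyz": [-9.7, 0.3, 0], "angular": [0, 0, 1.0]},
    {"xyz": [-11.3, 0.4, 0], "angular": [0, 0, 1.2]},
    {"xyz": [-12.9, 0.45, 0], "angular": [0, 0, 1.4]},
    {"xyz": [-14.5, 0.5, 0], "angular": [0, 0, 1.55]},
    {"xyz": [-16.1, 0.55, 0], "angular": [0, 0, 1.7]},
    {"xyz": [-17.6, 0.6, 0], "angular": [0, 0, 1.85]},
    {"xyz": [-19.0, 0.65, 0], "angular": [0, 0, 2.0]},
    {"xyz": [-20.0, 0.68, 0], "angular": [0.01, 0.01, 2.1]},
    {"xyz": [-20.5, 0.69, 0], "angular": [0.01, 0.01, 2.18]},
    {"xyz": [-20.58, 0.69, 0], "angular": [0.01, 0.01, 2.18]},
    {"xyz": [-20.58, 0.69, 0], "angular": [0.01, 0.01, 2.18]},
    {"xyz": [-20.58, 0.69, 0], "angular": [0.01, 0.01, 2.18]},
  ],
)

```text
clock: 29.25
eef_pos: [0.6621, -0.2051, 0.1443]
ee_rot: [[-0.278, 0.961, -0.001], [0.961, 0.278, 0.001], [0.001, -0.001, -1.0]]
contact_force: [0.2, 0.5, 1.2]
width: 0.997
```

Run:
```python
from go import *
w=imaging.snapshot('wrist')
fixw(w); cv2.imwrite('pics/w10o.png',draw(w,1))
hsv=cv2.cvtColor(w['image'],cv2.COLOR_RGB2HSV); m=((hsv[...,0]>=25)&(hsv[...,0]<=36)&(hsv[...,1]>130)&(hsv[...,2]>50)).astype(np.uint8)
N,l,s,c=cv2.connectedComponentsWithStats(m)
for i in range(1,N):
    if s[i,4]>200: print(s[i],c[i],plane(w,[c[i]],.075))
cmd((.664,-.206,.043,16.1))
```

```text
t 29.3 p [ 0.6622 -0.2049  0.1446] yang 16.14 w 1.001 F [-0.5 -0.7  0. ]
[-0.07, 0.06, 4.06] [-0.0, -0.01, 0.01]
```

View pics/w10o.png

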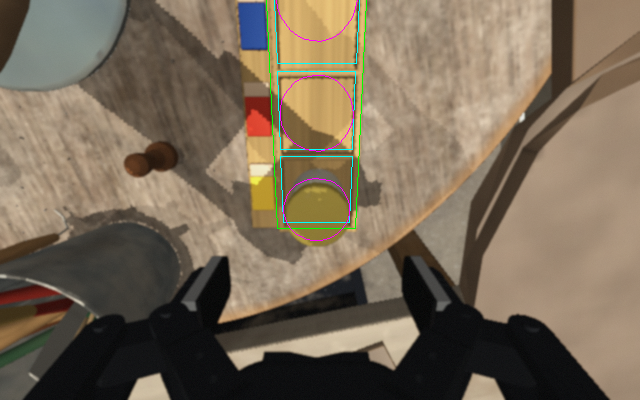

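>>> move_arm(
  commands=[
    {"xyz": [-0.08, 0.05, 0.4], "angular": [0, 0, 0]},
    {"xyz": [-0.08, 0.05, 1.1], "angular": [0, 0, 0]},
    {"xyz": [-0.08, 0.05, 2.0], "angular": [0, 0, 0]},
    {"xyz": [-0.08, 0.05, 2.9], "angular": [0, 0, 0]},
    {"xyz": [-0.08, 0.05, 3.6], "angular": [0, 0, 0]},
    {"xyz": [-0.08, 0.05, 4.0], "angular": [0, 0, 0]},
    {"xyz": [-0.08, 0.05, 4.06], "angular": [0, 0, 0]},
    {"xyz": [-0.08, 0.05, 4.06], "angular": [0, 0, 0]},
    {"xyz": [-0.08, 0.05, 4.06], "angular": [0, 0, 0]},
  ],
)

```text
clock: 30.2
eef_pos: [0.6643, -0.2066, 0.0442]
ee_rot: [[-0.278, 0.961, 0.001], [0.961, 0.278, -0.0], [-0.0, 0.001, -1.0]]
contact_force: [1.0, -0.2, 0.4]
width: 1.0
```

>>> move_arm(
  commands=[
    {"xyz": [0, 0, 0], "angular": [0, 0, 0]},
    {"xyz": [0, 0, 0], "angular": [0, 0, 0]},
    {"xyz": [0, 0, 0], "angular": [0, 0, 0]},
    {"xyz": [0, 0, 0], "angular": [0, 0, 0]},
    {"xyz": [0, 0, 0], "angular": [0, 0, 0]},
    {"xyz": [0, 0, 0], "angular": [0, 0, 0]},
    {"xyz": [0, 0, 0], "angular": [0, 0, 0]},
    {"xyz": [0, 0, 0], "angular": [0, 0, 0]},
    {"xyz": [0, 0, 0], "angular": [0, 0, 0]},
    {"xyz": [0, 0, 0], "angular": [0, 0, 0]},
  ],
  fingers=-1,
)

```text
clock: 31.2
eef_pos: [0.6646, -0.2067, 0.0452]
ee_rot: [[-0.278, 0.961, 0.002], [0.961, 0.278, -0.001], [-0.001, 0.002, -1.0]]
contact_force: [-1.8, -0.1, 5.1]
width: 0.556
```

Run:
```python
from go import *
cmd((.664,-.206,.145,16.1),(.3821,.3076,.145,27))
```

```text
t 31.2 p [ 0.6646 -0.2067  0.0452] yang 16.15 w 0.556 F [-1.8 -0.1  5.1]
[0.03, -0.01, -3.99] [0.02, 0.02, 0.01]
[22.9, -5.12, -4.04] [0.02, 0.02, -2.17]
```

>>> move_arm(
  commands=[
    {"xyz": [0, 0, -0.2], "angular": [0, 0, 0]},
    {"xyz": [0, 0, -0.7], "angular": [0, 0, 0]},
    {"xyz": [0, 0, -1.5], "angular": [0, 0, 0]},
    {"xyz": [0, 0, -2.4], "angular": [0, 0, 0]},
    {"xyz": [0.1, 0, -3.3], "angular": [0, 0, 0]},
    {"xyz": [0.7, -0.15, -3.9], "angular": [0, 0, -0.1]},
    {"xyz": [1.9, -0.4, -4.0], "angular": [0, 0, -0.2]},
    {"xyz": [3.4, -0.75, -4.0], "angular": [0, 0, -0.3]},
    {"xyz": [5.0, -1.1, -4.0], "angular": [0, 0, -0.5]},
    {"xyz": [6.6, -1.5, -4.0], "angular": [0, 0, -0.6]},
    {"xyz": [8.2, -1.8, -4.0], "angular": [0, 0, -0.8]},
    {"xyz": [9.8, -2.2, -4.0], "angular": [0, 0, -0.9]},
    {"xyz": [11.4, -2.55, -4.0], "angular": [0, 0, -1.1]},
    {"xyz": [13.0, -2.9, -4.0], "angular": [0, 0, -1.2]},
    {"xyz": [14.5, -3.25, -4.0], "angular": [0, 0, -1.4]},
    {"xyz": [15.8, -3.5, -4.0], "angular": [0, 0, -1.5]},
    {"xyz": [16.8, -3.75, -4.0], "angular": [0, 0, -1.6]},
    {"xyz": [17.4, -3.9, -4.0], "angular": [0, 0, -1.65]},
    {"xyz": [17.6, -3.93, -4.0], "angular": [0, 0, -1.67]},
  ],
)

```text
clock: 33.1
eef_pos: [0.447, 0.1898, 0.1452]
ee_rot: [[-0.416, 0.909, 0.003], [0.909, 0.416, -0.001], [-0.002, 0.003, -1.0]]
contact_force: [0.3, -0.1, -0.4]
width: 0.558
```

Run:
```python
from go import *
cmd((.3821,.3076,.145,27))
```

```text
t 33.1 p [0.447  0.1898 0.1452] yang 24.6 w 0.558 F [ 0.3 -0.1 -0.4]
[5.36, -0.4, -0.0] [0.03, 0.02, -0.48]
```

>>> move_arm(
  commands=[
    {"xyz": [0.4, -0.03, 0], "angular": [0, 0, -0.05]},
    {"xyz": [1.2, -0.1, 0], "angular": [0, 0, -0.1]},
    {"xyz": [2.2, -0.15, 0], "angular": [0, 0, -0.2]},
    {"xyz": [3.3, -0.25, 0], "angular": [0, 0, -0.3]},
    {"xyz": [4.3, -0.3, 0], "angular": [0, 0, -0.4]},
    {"xyz": [5.0, -0.37, 0], "angular": [0.02, 0.02, -0.45]},
    {"xyz": [5.3, -0.4, 0], "angular": [0.03, 0.02, -0.48]},
    {"xyz": [5.36, -0.4, 0], "angular": [0.03, 0.02, -0.48]},
    {"xyz": [5.36, -0.4, 0], "angular": [0.03, 0.02, -0.48]},
  ],
)

```text
clock: 34.0
eef_pos: [0.3825, 0.3071, 0.145]
ee_rot: [[-0.454, 0.891, 0.0], [0.891, 0.454, -0.0], [-0.0, 0.0, -1.0]]
contact_force: [0.5, 0.4, -1.0]
width: 0.554
```

Run:
```python
from go import *
w=imaging.snapshot('wrist')
fixw(w); cv2.imwrite('pics/w11o.png',draw(w,1))
cmd((.3821,.3076,.0450,27))
```

```text
t 34.05 p [0.3826 0.307  0.145 ] yang 26.95 w 0.557 F [ 0.   0.8 -1.8]
[0.03, -0.01, 4.0] [0.0, 0.0, -0.01]
```

View pics/w11o.png

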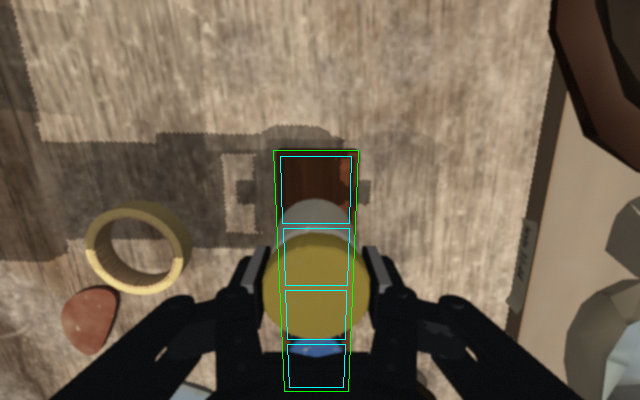

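>>> move_arm(
  commands=[
    {"xyz": [0.03, -0.01, 0.4], "angular": [0, 0, 0]},
    {"xyz": [0.03, -0.01, 1.1], "angular": [0, 0, 0]},
    {"xyz": [0.03, -0.01, 1.9], "angular": [0, 0, 0]},
    {"xyz": [0.03, -0.01, 2.6], "angular": [0, 0, 0]},
    {"xyz": [0.03, -0.01, 3.1], "angular": [0, 0, 0]},
    {"xyz": [0.03, -0.01, 3.45], "angular": [0, 0, 0]},
    {"xyz": [0.03, -0.01, 3.7], "angular": [0, 0, 0]},
    {"xyz": [0.03, -0.01, 3.85], "angular": [0, 0, 0]},
    {"xyz": [0.03, -0.01, 3.95], "angular": [0, 0, 0]},
    {"xyz": [0.03, -0.01, 4.0], "angular": [0, 0, 0]},
    {"xyz": [0.03, -0.01, 4.03], "angular": [0, 0, 0]},
    {"xyz": [0.03, -0.01, 4.03], "angular": [0, 0, 0]},
  ],
)

```text
clock: 35.25
eef_pos: [0.3821, 0.3076, 0.0451]
ee_rot: [[-0.453, 0.891, 0.001], [0.891, 0.453, 0.0], [-0.0, 0.001, -1.0]]
contact_force: [-2.6, -0.6, 6.6]
width: 0.557
```

>>> move_arm(
  commands=[
    {"xyz": [0, 0, 0], "angular": [0, 0, 0]},
    {"xyz": [0, 0, 0], "angular": [0, 0, 0]},
    {"xyz": [0, 0, 0], "angular": [0, 0, 0]},
    {"xyz": [0, 0, 0], "angular": [0, 0, 0]},
    {"xyz": [0, 0, 0], "angular": [0, 0, 0]},
    {"xyz": [0, 0, 0], "angular": [0, 0, 0]},
    {"xyz": [0, 0, 0], "angular": [0, 0, 0]},
    {"xyz": [0, 0, -0.3], "angular": [0, 0, 0]},
    {"xyz": [0, 0, -1], "angular": [0, 0, 0]},
    {"xyz": [0, 0, -2], "angular": [0, 0, 0]},
    {"xyz": [0, 0, -3], "angular": [0, 0, 0]},
    {"xyz": [0, 0, -4], "angular": [0, 0, 0]},
    {"xyz": [0, 0, -5], "angular": [0, 0, 0]},
    {"xyz": [0, 0, -5.8], "angular": [0, 0, 0]},
    {"xyz": [0, 0, -6], "angular": [0, 0, 0]},
  ],
  fingers=1,
)

```text
clock: 36.75
eef_pos: [0.3825, 0.3079, 0.1975]
ee_rot: [[-0.454, 0.891, 0.005], [0.891, 0.454, 0.002], [-0.001, 0.005, -1.0]]
contact_force: [0.2, 0.7, -0.4]
width: 0.998
```

>>> move_arm(
  commands=[
    {"xyz": [0.5, -0.5, 0], "angular": [0, 0, 0]},
    {"xyz": [1.5, -1.5, 0], "angular": [0, 0, 0]},
    {"xyz": [3, -2.5, 0], "angular": [0, 0, 0]},
    {"xyz": [4.5, -3.5, 0], "angular": [0, 0, 0]},
    {"xyz": [6, -4.3, 0], "angular": [0, 0, 0]},
    {"xyz": [7, -4.8, 0], "angular": [0, 0, 0]},
    {"xyz": [7.5, -5, 0], "angular": [0, 0, 0]},
    {"xyz": [7.5, -5, 0], "angular": [0, 0, 0]},
  ],
)

```text
clock: 37.55
eef_pos: [0.1837, 0.4185, 0.1959]
ee_rot: [[-0.456, 0.89, 0.004], [0.89, 0.456, 0.001], [-0.001, 0.004, -1.0]]
contact_force: [0.2, -0.3, 0.0]
width: 0.999
```

Run:
```python
from go import *
p=imaging.snapshot('top'); im=draw(p); cv2.imwrite('pics/f_d.png',im[4*130:4*290,4*165:4*325]); 
s=imaging.snapshot('scene'); im=draw(s,1); cv2.imwrite('pics/f_s.png',im)
for q in (p,s):
  for t in ['green_jar','blue_jar','red_jar','yellow_jar']:
    r=imaging.recognise(t,q)
    if r:
        b=np.array(r[0]['box']); print(t,b.round(),round(r[0]['confidence'],2))
for k,v in lids(p).items():
    for a,b,c in v:
        e=np.radians(27); d=c[:2]-np.array(D[:2]); xy=np.array([[np.cos(e),np.sin(e)],[-np.sin(e),np.cos(e)]])@d
        if abs(xy[0])<.03 and abs(xy[1])<.14: print(k,a,'rack xy',xy.round(4))
cmd()
```

```text
green_jar [276. 202. 300. 230.] 0.74
blue_jar [243. 219. 269. 244.] 0.8
red_jar [212. 234. 242. 256.] 0.65
yellow_jar [185. 250. 211. 272.] 0.64
green_jar [300. 147. 322. 180.] 0.96
blue_jar [293. 124. 316. 155.] 0.63
red_jar [291. 104. 310. 130.] 0.64
yellow_jar [286.  80. 307. 107.] 0.76
yellow 452 rack xy [-0.0022  0.1023]
blue 407 rack xy [-0.0009 -0.0372]
green 187 rack xy [-0.0075 -0.102 ]
t 38.05 p [0.1864 0.4181 0.1968] yang 26.93 w 0.996 F [-0.2 -0.1 -0. ]
```

View pics/f_d.png

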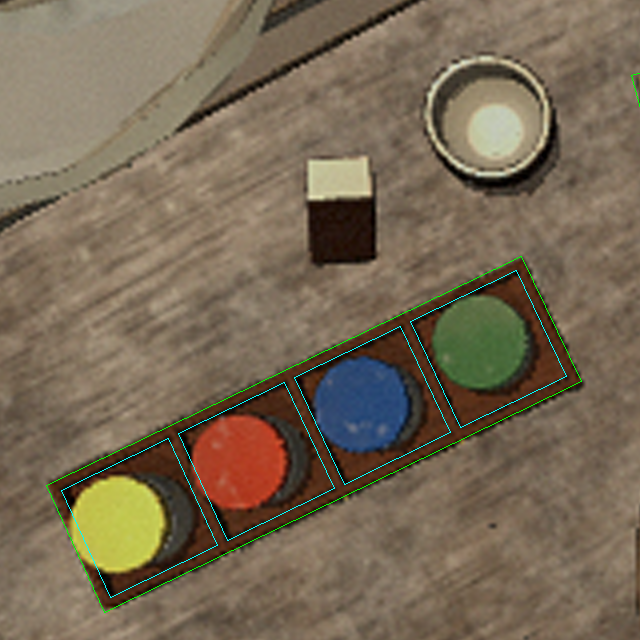

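View pics/f_s.png

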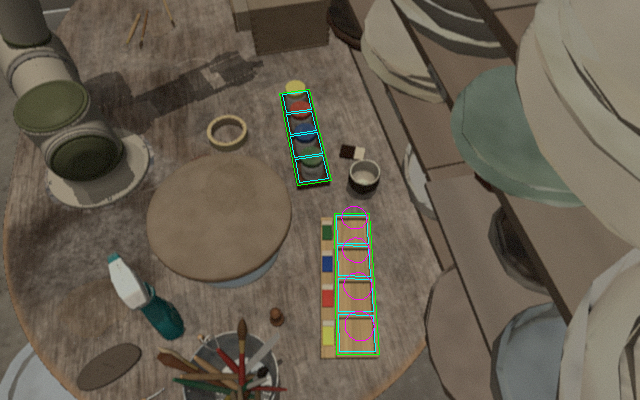

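All four jars stand centred in the mirrored pockets, the bystanders haven't moved and the arm is clear. Handing in.

Run:
```python
from go import *
p=imaging.snapshot('top')
u=[[(481)/4+165,(343)/4+130],[(240)/4+165,462/4+130]]
for c in plane(p,u,.075):
    e=np.radians(27); d=c[:2]-np.array(D[:2]); print((np.array([[np.cos(e),np.sin(e)],[-np.sin(e),np.cos(e)]])@d).round(4))
print(ticket.finish_job())
```

```text
[-0.0005 -0.1059]
[-0.0016  0.0323]
the job is handed in; nothing more can be done
None
```

I moved all four jars into the dark rack in reverse order, then handed the job in at about 38 s. Green, which was leftmost, is now in the rightmost pocket. Blue is beside it, then red, with yellow in the leftmost pocket.

- **Position:** in the last top picture each lid is within about 3 mm of its pocket's centre. Yellow and blue were measured by colour. I read red and green off the picture by eye, because colour missed red and caught only part of green's lid (7.5 mm off in x).
- **Setting down:** each jar touched its pocket floor at 7 to 16 N before I opened the fingers. All four look upright in the pictures, though I did not measure their tilt.
- **Other items:** the cup, test tile and stamp look unmoved, and the arm ended clear of everything.

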